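Wedge the draining rack and hang two rinsed glasses

TASK

Push or tap the draining rack's dark wooden wedge down until it is fully home, so that the peg board is set. Then hang the two rinsed tall glasses mouth-down on the two slanted pegs, one on each: lower each one all the way onto its peg before letting go rather than dropping it, and leave it seated there to drain. Do not tip a glass over, keep the wedge home, and leave the other things on the table where they are.

Things in the scene. Friction and masses are not known exactly. Their poses are not given: they have to be found in the camera images.
- wedge (a joint): travel of the wedge, m: 0 = standing 20 mm proud, 0.020 = fully home against a hard stop; starts between 0 and 0.006. It goes straight down, needs about 6 to 9 N (sliding friction) and stays where it is left. Driving it tips the hinged peg board forward by 3 rad per m of travel (0.06 rad in all).
- wedge_top (a point): centre of the top face of the dark wooden wedge at the back of the rack, midway between the pegs. The face is level, 20 mm front to back, 50 mm along the rack's width; axes are the rack's (y to the left peg, z up). The point is 128 mm above the table when proud, 108 mm when home, and moves with the wedge; nothing is above it.
- rack: light wooden draining rack, fixed to the table, about 160 x 210 mm; origin under its middle, x to its back (wedge), y to the left peg. In front a hinged board, 190 mm wide and 110 mm up the slope, carries two parallel pegs 130 mm apart, square to the board, which lean to the rack's front (-x): 31.5 degrees from vertical with the wedge proud, 35 degrees with it home.
- seat_left (a point): point in line with the left (+y) peg, 11 mm beyond its tip: where the underside centre of a seated glass lies; moves with the board. z runs along the peg from foot to tip, y along the rack's width, x up the board. A glass fully down has its base on the peg's tip and its rim 12 mm clear of the board; let go, it may sag up to 12 mm sideways and 0.12 rad off the peg.
- seat_right (a point): the same for the right (-y) peg. Each peg: tip 135 mm from the board's face; a 12 mm steel rod, a grey knob 28 mm thick and 28 mm long at the tip, and near the foot a grey collar 40 mm in diameter at 24 to 30 mm from the board, tapering to 14 mm at 54 mm.
- glass_a: clear tall tumbler, 134 mm high, outer diameter 70 mm at the rim, 60 mm at the base; base 11 mm thick, mouth about 60 mm inside; 0.22 kg give or take a quarter; no handle. Origin: centre of the underside of its base, z towards the mouth. It starts standing mouth-down on the grey mat: origin on top, 143 mm above the table, z down. It can be taken from above by the base end.
- glass_b: a second glass, exactly like glass_a; either may go on either peg.
- mat: flat light-grey stone drying mat, fixed, 210 x 250 mm, 9 mm thick, on the right of the table; origin under its centre. The two glasses and the tin stand on it. A window curtain hangs behind the table (beyond x = 0.8 m): keep the arm clear of it.
- tin: small green food tin with a picture, 58 mm in diameter, 72 mm high; origin under its centre; to be left alone. It stands on the mat, in any of three places with the glasses.
- bowl: red bowl, 115 mm in diameter, 54 mm high; origin under its centre; to be left alone.
- tomato: small tomato, 33 mm, on the table behind the glasses; origin under its centre; to be left alone.
- spice: spice jar with a red cap, 45 mm in diameter, 106 mm high, at the left of the table; origin under its centre; to be left alone.

How it is judged:
By the outcome, as a careful person would: the job done as asked, in the order asked, and still so for the second after the job is handed in, with the robot touching nothing.
It also fails if it takes over 72 s, if anything falls off the work surface, if the arm or the gripper's body presses on something with over 40 N, if the wrist force passes 120 N, or if a joint passes its speed limit or range.

ROBOT

A 7-joint arm with a two-finger parallel gripper is mounted at the origin on a cart in front of the work surface, level with it; the furniture and walls round the work are solid. World frame = base frame: x ahead of the robot, y to its left, z up, the work surface at z = 0. Lengths are in mm, angles in rad, forces in N, time in s.
With the tool pointing down it reaches from about 425 to 825 mm from the base axis. Payload 3.6 kg.
Tool frame: the origin (TCP) lies midway between the tips of the shut fingers; the grasp point (between the pads) lies 19 mm behind it; z points along the fingers, y is the line along which they close (so a half turn about z gives the same grasp; the last joint's range is limited). The gripper opens to 93 mm and grips with 3 to 60 N. Pads are 15 mm wide; open, the fingers measure 128 mm over their backs; the gripper's body (75 mm by 188 mm) begins 65 mm behind the grasp point.
Start: joints at [1.149, 0.615, -0.013, 1.423, 0.008, 1.103, -0.04], TCP at [250.014, -599.962, 218.64] pointing down, gripper open.
Joint ranges: [-3.12, 3.12], [-0.3, 2.06], [-1.34, 1.32], [0.26, 2.42], [-1.36, 4.5], [0.01, 1.98], [-2.84, 2.84]. Speed limits (rad/s): [2.79, 2.79, 3.14, 3.14, 3.14, 3.14, 3.14].

INTERFACE

Orientations are given as a 3x3 rotation matrix whose columns are the frame's x, y, z axes.
In Python, from plant import r gives the robot as it stands. Calls block until the motion is done:
- r.move_pose(position, orientation): joint-space move of the TCP to a pose.
- r.movel(position, velocity=150, rot=None): straight line of the TCP; rot=None keeps the orientation; velocity is the mean speed in mm/s.
- r.movej(angles): joint-space move.
- r.let_go() and r.close_gripper(squeeze=None): open the fingers fully, or close them until they stop; squeeze is the grip in N (None keeps the last).
- r.dwell(seconds).
- r.ik(position, orientation): joint angles nearest the present ones, or None.
- r.grab_frame(name): name is "scene" or "top" or "wrist"; returns (picture, depth): 420x560x3 uint8, red, green, blue; 420x560 float32, mm along the optical axis (not along the pixel's ray), 0 where there is no reading.
- r.get_calibration(name): a dict with "mtx" (3x3 intrinsics, pixels), "distortion" ([k1, k2, p1, p2, k3] as OpenCV has them; the pictures are not rectified), "camera_from_world" (4x4, takes a point from world to camera coordinates); the wrist camera has in their place "mount" (4x4, takes a point from camera to tool coordinates, whose origin is the TCP and whose axes are the flange's). Camera axes: x right, y down, z forward; pixel columns grow to the right and rows downward; lengths in mm; the calibration is good to about 2 mm. A picture is of the moment at which its call begins: read the wrist's pose just before it. get_calibration takes no time and is no camera call.
A pose or a line that the arm cannot do raises r.MotionError and nothing moves.
- r.close_job(): hands the job in; it is judged then, once.
Readings, each from a call of its own:
- r.read_time(): time.
- r.read_qpos(): joint angles.
- r.read_dq(): joint speeds.
- r.read_joint_torque(): joint torques, N m.
- r.read_tool_pos(): TCP position.
- r.read_tool_rot(): TCP orientation.
- r.read_wrist_force(): force on the tool from outside, world axes, zero at the start.
- r.read_ft_torque(): the same for the moment, N m.
- r.read_finger_gap(): finger opening in mm.
- r.read_finger_force(): force on a finger pad.
Only numpy, scipy, OpenCV 4.12 (cv2) and the standard library are available. Lean on these libraries where they do the work, as an engineer would, in place of code of your own. Each camera call takes 0.05 s, during which the arm holds its last target. There are 200 camera calls.

## Working session

There is one attempt and no reset: what is moved stays moved. The work goes in short steps, each a Python script; the robot and the scene stay as the last script left them, time stands still between calls to the robot, and variables do not carry over. Pictures are saved under pics/ and viewed, at most 10 in all, crops included, and the job is handed in when it is done.

```bash
ls; mkdir -p pics
python3 - <<'E'
from plant import r
import numpy as np,cv2
for n in("scene","top"):
    p,d=r.grab_frame(n); np.savez(f"{n}.npz",p=p,d=d)
    cv2.imwrite(f"pics/{n}0.png",p[:,:,::-1]); c=r.get_calibration(n); print(n,c["mtx"].tolist(),c["distortion"],np.round(c["camera_from_world"],3).tolist())
print(r.get_calibration("wrist"))
print(r.read_time(),r.read_wrist_force())
E
```

```text
pics
scene [[546.2577990747341, 0.0, 277.45041080131375], [0.0, 546.2577990747341, 213.49901396570385], [0.0, 0.0, 1.0]] [-0.13732245  0.          0.          0.          0.        ] [[-0.997, 0.07, -0.017, 508.575], [0.064, 0.763, -0.644, 59.729], [-0.032, -0.643, -0.765, 1497.725], [0.0, 0.0, 0.0, 1.0]]
top [[427.6846928877549, 0.0, 279.76985626254424], [0.0, 427.6846928877549, 208.2725873875209], [0.0, 0.0, 1.0]] [-0.03962062  0.          0.          0.          0.        ] [[-0.008, -1.0, 0.011, 2.532], [-0.992, 0.007, -0.125, 534.409], [0.125, -0.012, -0.992, 1098.99], [0.0, 0.0, 0.0, 1.0]]
{'mtx': array([[337.37470346,   0.        , 281.20346496],
       [  0.        , 337.37470346, 213.57047459],
       [  0.        ,   0.        ,   1.        ]]), 'distortion': array([0.00910419, 0.        , 0.        , 0.        , 0.        ]), 'mount': array([[ 8.79945886e-04, -9.55617377e-01, -2.94609325e-01,
         8.36464761e+01],
       [ 9.99999419e-01,  6.57512218e-04,  8.54064185e-04,
        -2.46835851e-01],
       [-6.22449346e-04, -2.94609905e-01,  9.55617401e-01,
        -1.66455128e+02],
       [ 0.00000000e+00,  0.00000000e+00,  0.00000000e+00,
         1.00000000e+00]])}
0.1 [-0.0884018  -0.11352428  0.23406654]
```

View pics/scene0.png

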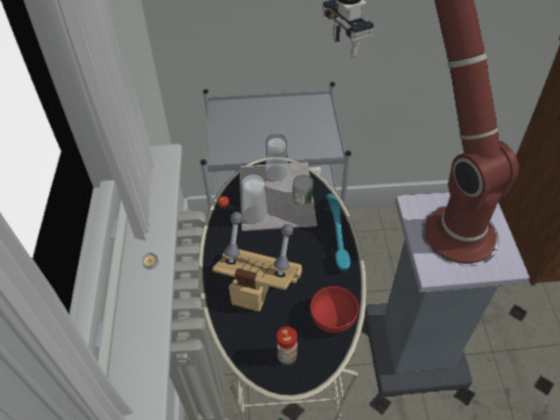

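View pics/top0.png

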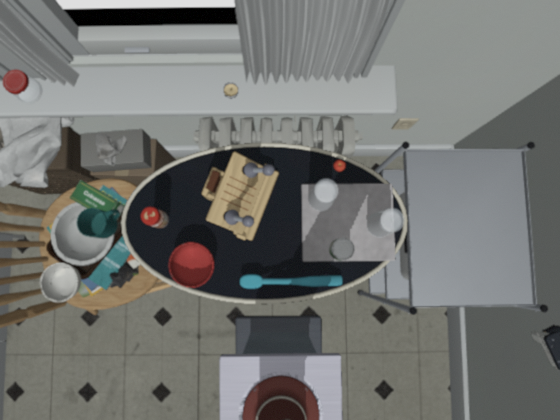

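The scene view shows the pegs at (237,217) and (288,231), with the wedge at (246,278). In the top view the wedge is at (213,182), the pegs at about (268,170) and (247,221), and the glasses at about (325,190) and (391,220). The tin is at (343,248), and the rack's back points to world +y.

```bash
cat > h.py <<'E'
import numpy as np,cv2
from plant import r
def cal(n):
    c=r.get_calibration(n); return c["mtx"],c["distortion"],np.array(c["camera_from_world"])
def ray(n,uv):
    K,D,T=cal(n); p=cv2.undistortPoints(np.array(uv,float).reshape(-1,1,2),K,D).reshape(-1,2)
    d=np.c_[p,np.ones(len(p))]@T[:3,:3]; return -T[:3,:3].T@T[:3,3],d   # d scaled to unit depth
def onz(n,uv,z):
    o,d=ray(n,uv); z=np.broadcast_to(z,len(d)); return o+d*((z-o[2])/d[:,2])[:,None]
def cloud(n,D):
    v,u=np.mgrid[:420,:560]; o,d=ray(n,np.c_[u.ravel(),v.ravel()]); return (o+d*D.reshape(-1,1)).reshape(420,560,3)
E
python3 - <<'E'
from h import *
t=np.load("top.npz");s=np.load("scene.npz")
c=t["p"][140:290,185:415,::-1]; cv2.imwrite("pics/topc.png",cv2.resize(c,None,fx=3.4,fy=3.4,interpolation=cv2.INTER_CUBIC))
c=s["p"][120:330,195:365,::-1]; cv2.imwrite("pics/sc.png",cv2.resize(c,None,fx=2.8,fy=2.8,interpolation=cv2.INTER_CUBIC))
for n,q in(("top",t),("scene",s)):
    P=cloud(n,q["d"]); hsv=cv2.cvtColor(q["p"],cv2.COLOR_RGB2HSV); np.save(n+"P.npy",P)
    print(n,"table z",np.median(P[270:285,300:330,2]) if n=="top" else "")
    m=(P[...,2]>60)&(P[...,2]<200)&(q["d"]>0)&(P[...,0]<850)&(P[...,0]>350)&(abs(P[...,1])<450)
    k,L,st,ce=cv2.connectedComponentsWithStats(m.astype(np.uint8))
    for i in range(1,k):
        if st[i,4]>12: 
            Q=P[L==i]; j=Q[Q[:,2]>Q[:,2].max()-8]; print(st[i],ce[i].round(),"max z",Q[:,2].max().round(),"mean top",j.mean(0).round(),"col",q["p"][L==i].mean(0).round())
E
```

```text
top table z 39.5075744997323
[   99    68   299    49 10874] [251.  96.] max z 200.0 mean top [836. -48. 196.] col [163. 167. 166.]
[355  69   4   8  21] [356.  72.] max z 200.0 mean top [ 843. -186.  196.] col [120. 122. 122.]
[ 201  152   73   76 2394] [230. 190.] max z 182.0 mean top [546.  52. 177.] col [139. 126. 105.]
[310 179  28  29 620] [324. 193.] max z 146.0 mean top [ 564. -111.  142.] col [155. 159. 161.]
[141 207  23  20 346] [152. 217.] max z 111.0 mean top [509. 321. 106.] col [139.  73.  63.]
[371 208  34  28 700] [387. 221.] max z 148.0 mean top [ 491. -269.  142.] col [148. 151. 153.]
[331 238  24  22 417] [343. 249.] max z 84.0 mean top [ 425. -158.   78.] col [119. 121. 121.]
scene table z 
[266 134  22  36 695] [276. 151.] max z 150.0 mean top [ 493. -271.  145.] col [123. 126. 127.]
[ 125  144   58  254 9174] [156. 278.] max z 200.0 mean top [831. -14. 196.] col [159. 162. 160.]
[242 175  24  38 772] [253. 193.] max z 150.0 mean top [ 566. -112.  144.] col [140. 142. 143.]
[292 175  21  20 338] [303. 184.] max z 87.0 mean top [ 426. -162.   81.] col [100. 102. 100.]
[331 204   4   8  16] [333. 207.] max z 69.0 mean top [352. -77.  64.] col [42. 82. 90.]
[ 212  212   81   89 2376] [253. 266.] max z 184.0 mean top [546.  51. 179.] col [115. 103.  87.]
[277 326  20  29 479] [287. 340.] max z 114.0 mean top [511. 320. 109.] col [132.  67.  57.]
```

View pics/topc.png

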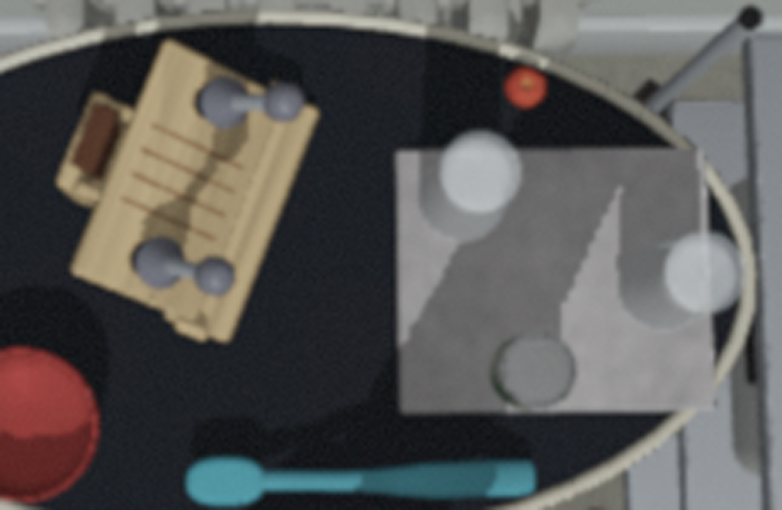

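View pics/sc.png

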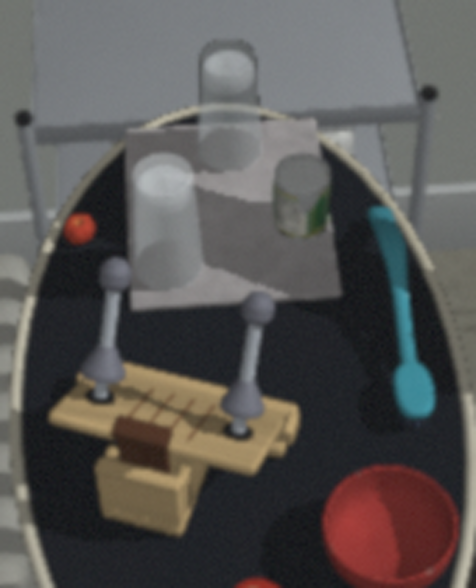

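The crops show the wedge face at about (213,182) in the full top view. The far knob is at (269,170) and the near knob at (248,221), and the pegs lean to -y. I'll triangulate the knobs and find the wedge next.

```bash
cat >> h.py <<'E'
def tri(ut,us):
    A=[];b=[]
    for n,uv in(("top",ut),("scene",us)):
        o,d=ray(n,[uv]); d=d[0]/np.linalg.norm(d[0]); M=np.eye(3)-np.outer(d,d); A.append(M); b.append(M@o)
    x=np.linalg.lstsq(np.vstack(A),np.hstack(b),rcond=None)[0]; return x,np.linalg.norm(np.vstack(A)@x-np.hstack(b))
def blobs(q,P,win,zmin):
    u0,u1,v0,v1=win; m=np.zeros((420,560),np.uint8); m[v0:v1,u0:u1]=(P[v0:v1,u0:u1,2]>zmin)&(q["d"][v0:v1,u0:u1]>0)
    k,L,st,ce=cv2.connectedComponentsWithStats(m)
    return [(st[i,4],ce[i],st[i,:4],P[L==i]) for i in range(1,k) if st[i,4]>25]
def rack(t,s,wz):
    """knob centres (far,near) by two views, wedge top by colour, rack axes"""
    Pt,Ps=cloud("top",t["d"]),cloud("scene",s["d"])
    bt=sorted(blobs(t,Pt,(220,290,150,240),142),key=lambda b:b[1][1]); bs=sorted(blobs(s,Ps,(215,305,205,260),142),key=lambda b:b[1][0])
    for b in bt+bs: print(b[0],b[1].round(1),b[2])
    K=[tri(a[1],c[1]) for a,c in zip(bt,bs)]
    R=t["p"].astype(int); m=np.zeros((420,560),np.uint8); w=R[165:200,200:228]; m[165:200,200:228]=(w[...,0]<125)&(w[...,0]-w[...,2]>18)&(w[...,0]-w[...,1]>15)
    k,L,st,ce=cv2.connectedComponentsWithStats(m); i=1+np.argmax(st[1:,4]); (c,wh,an)=cv2.minAreaRect(np.argwhere(L==i)[:,::-1].astype(np.float32))
    W=onz("top",[c],wz)[0]; print("wedge px",c,wh,an,"W",W.round(1),"depth z",np.percentile(Pt[L==i][:,2],[10,50,90]).round(1))
    return K,W
E
python3 - <<'E'
from h import *
t=np.load("top.npz");s=np.load("scene.npz")
K,W=rack(t,s,125)
for k,e in K: print(k.round(1),"err",round(e,1))
y=K[1][0]-K[0][0]; print("dist",np.linalg.norm(y)); y[2]=0;y/=np.linalg.norm(y); x=np.array([y[1],-y[0],0]); M=(K[0][0]+K[1][0])/2
print("x",x,"mid",M.round(1),"wedge in rack rel mid:",(W-M)@x,(W-M)@y)
print("cams",ray("top",[[0,0]])[0],ray("scene",[[0,0]])[0])
for px in([324.5,190.5],[390.5,220]): print(onz("top",[px],143))
E
```

```text
120 [267.2 169.9] [260 165  14  11]
125 [247.  220.8] [240 215  14  13]
148 [235.7 219.8] [231 212  11  20]
158 [286.3 231.9] [281 224  12  20]
wedge px (212.00003051757812, 180.5) (10.435516357421875, 21.187259674072266) 18.434947967529297 W [592.6 165.3 125. ] depth z [105.1 125.5 128.2]
[610.7  29.  163.8] err 1.2
[490.1  76.6 163.7] err 1.7
dist 129.66961774276638
x [0.36764598 0.92996582 0.        ] mid [550.4  52.8 163.7] wedge in rack rel mid: 120.13485165969267 2.165206929193975
cams [ 392.4518053    12.0991558  1157.24453413] [ 551.86704857  881.98489958 1192.87120247]
[[ 563.00341639 -108.08691889  143.        ]]
[[ 490.52391324 -265.10650038  143.        ]]
```

```bash
cat >> h.py <<'E'
Z=np.array
def rot(y,z):
    y,z=Z(y,float),Z(z,float); z=z/np.linalg.norm(z); y=y-z*(y@z); y/=np.linalg.norm(y); return np.c_[np.cross(y,z),y,z]
def best(pos,Rs):
    """orientation whose IK is nearest"""
    q0=Z(r.read_qpos()); c=[]
    for R in Rs:
        q=r.ik(pos,R); 
        if q is not None: c.append((np.abs(Z(q)-q0).max(),R,q))
    return min(c,key=lambda a:a[0])
XR=Z([.3676,.93,0]); YR=Z([-.93,.3676,0])
E
python3 - <<'E'
from h import *
W=Z([592.6,165.3,0])+2*XR-YR
d=[0,0,-1]; up=W+[0,0,290]
_,R,q=best(up,[rot(YR,d),rot(-YR,d)]); print(np.round(q,2))
r.close_gripper(10); r.move_pose(up,R); print(r.read_time(),r.read_wrist_force())
f0=Z(r.read_wrist_force())
r.movel(W+[0,0,138],150)
z=138
while z>103:
    z-=2 if z>112 else 1
    r.movel(W+[0,0,z],30); f=Z(r.read_wrist_force())-f0
    print(z,r.read_tool_pos()[2].round(1),f.round(1))
    if f[2]>22: break
r.movel(W+[0,0,200],150); r.movel(up,200); print(r.read_time())
E
```

```text
[ 0.01  0.55 -0.55  1.4   0.29  1.26 -0.94]
4.5083 [-0.60099381  0.16623537 -0.40461432]
136 136.5 [ 1.4 -0.9 -0.1]
134 133.9 [ 0.8 -0.   0.3]
132 131.8 [ 0.6 -1.  -0.6]
130 129.8 [0.6 0.1 0.1]
128 127.8 [ 0.7  0.7 -0.2]
126 126.4 [ 0.6 -0.5  3.6]
124 124.5 [-1.2 -0.4  4.8]
122 122.5 [-0.  -0.8  5.8]
120 120.3 [-0.3 -1.6  6. ]
118 118.2 [ 0.7 -0.1  5.7]
116 116.2 [ 0.  -0.7  5.3]
114 114.1 [ 0.9 -0.2  5.2]
112 112.1 [ 0.6 -0.5  4.7]
111 111.2 [ 0.2 -0.8  5.3]
110 110.2 [ 1.  -0.3  6.1]
109 109.2 [ 0.1 -0.1  6.1]
108 108.4 [-0.5 -0.8  6.5]
107 108.3 [-1.  -1.7 10.3]
106 108.3 [-3.1 -2.4 15. ]
105 108.2 [-4.  -3.  19.2]
104 108.2 [-5.1 -3.5 23.6]
12.3167
```

The wedge is home: hard stop at 108.2. Next I re-measure the pegs from above glass A and plan the placing.

Run:
```python
from h import *
d=[0,0,-1]; A=Z([565,-111,0])
_,R,q=best(A+[0,0,250],[rot([np.sin(a),np.cos(a),0],d) for a in np.arange(0,2*np.pi,np.pi/6)])
r.let_go(); r.move_pose(A+[0,0,250],R); print(r.read_time(),np.round(q,2))
f={}
for n in("scene","top"):
    p,dd=r.grab_frame(n); f[n]={"p":p,"d":dd}; np.savez(n+"2.npz",p=p,d=dd)
K,W=rack(f["top"],f["scene"],108)
for k,e in K: print(k.round(1),round(e,1))
Pt=cloud("top",f["top"]["d"]);Ps=cloud("scene",f["scene"]["d"])
y=K[1][0]-K[0][0]; y[2]=0;y/=np.linalg.norm(y); x=Z([y[1],-y[0],0]); M=(K[0][0]+K[1][0])/2
p=-np.sin(.611)*x+np.cos(.611)*Z([0,0,1]); print("x",x,"p",p,"mid",M,"W rel",(W-M)@x,(W-M)@y)
# depth points on each knob: extent along the peg -> tip
for k,_ in K:
    for P in(Pt,Ps):
        Q=P.reshape(-1,3)-k; a=Q@p; rad=np.linalg.norm(Q-np.outer(a,p),axis=1); s=(rad<20)&(a>-140)&(a<40)
        print("tip a",np.percentile(a[s],[98,99.5]).round(1), "rad hist",[ (b,rad[s&(a>b)&(a<b+8)].max().round(1)) for b in range(-24,24,8) if (s&(a>b)&(a<b+8)).any()])
for k,_ in K:
  for g in(80,):
    S=k+p*(25); T=S-p*44
    ok=[]
    for a in np.arange(0,360,15):
        u=np.cos(np.radians(a))*y+np.sin(np.radians(a))*np.cross(-p,y); Rr=rot(u,-p)
        q1=r.ik(T,Rr);q2=r.ik(T+p*150,Rr)
        if q1 is not None and q2 is not None: ok.append((a,round(np.abs(Z(q2)-r.read_qpos()).max(),2),round(np.abs(Z(q2)-q1).max(),2)))
    print("IK",ok)
```

```text
14.8833 [ 0.4   0.49 -0.38  1.59  0.2   1.1  -1.08]
121 [270.3 171.2] [263 166  14  12]
127 [250.1 222.1] [242 217  15  12]
148 [236.6 217.9] [232 210  11  20]
153 [287.1 229.7] [282 222  12  20]
wedge px (213.85617065429688, 181.88357543945312) (9.012168884277344, 20.248119354248047) 20.556047439575195 W [592.4 163.2 108. ] depth z [ 83.4 106.8 109.6]
[608.1  21.8 162.1] 1.6
[487.3  69.4 163. ] 2.1
x [0.36683657 0.9302854  0.        ] p [-0.21044931 -0.53369247  0.81907474] mid [547.72263831  45.62625023 162.56790991] W rel 125.72776008114977 1.5973630983108256
tip a [17.6 18.4] rad hist [(-24, np.float64(6.9)), (-8, np.float64(14.7)), (0, np.float64(14.9)), (8, np.float64(14.4)), (16, np.float64(10.9))]
tip a [18.  19.4] rad hist [(-24, np.float64(10.4)), (-16, np.float64(8.9)), (-8, np.float64(13.3)), (0, np.float64(15.5)), (8, np.float64(15.7)), (16, np.float64(10.2))]
tip a [16.1 16.5] rad hist [(-24, np.float64(5.8)), (-8, np.float64(14.5)), (0, np.float64(14.7)), (8, np.float64(13.3)), (16, np.float64(7.5))]
tip a [17.5 19.8] rad hist [(-24, np.float64(7.0)), (-16, np.float64(
[... 1934 characters left out ...]
at64(0.43)), (np.int64(165), np.float64(1.38), np.float64(0.45)), (np.int64(180), np.float64(1.16), np.float64(0.46)), (np.int64(195), np.float64(0.93), np.float64(0.47)), (np.int64(210), np.float64(0.71), np.float64(0.47)), (np.int64(225), np.float64(0.71), np.float64(0.48)), (np.int64(240), np.float64(0.75), np.float64(0.48)), (np.int64(255), np.float64(0.79), np.float64(0.48)), (np.int64(270), np.float64(0.82), np.float64(0.48)), (np.int64(285), np.float64(0.85), np.float64(0.48)), (np.int64(300), np.float64(0.88), np.float64(0.47)), (np.int64(315), np.float64(0.9), np.float64(0.46)), (np.int64(330), np.float64(1.11), np.float64(0.44)), (np.int64(345), np.float64(1.35), np.float64(0.42))]
```

```bash
cat >> h.py <<'E'
P=Z([-.21045,-.53369,.81907])
KF,KN=Z([608.1,21.8,162.1]),Z([487.3,69.4,163.])
G=44
def grasp(A):
    r.movel(Z(A)+[0,0,143-G],150); r.close_gripper(30); print("gap",r.read_finger_gap(),"f",r.read_finger_force(),r.read_tool_pos())
    r.movel(Z(A)+[0,0,143-G+115],150); print("gap",r.read_finger_gap(),r.read_wrist_force())
def pre(K):
    y=Z([-.9303,.3668,0]); c=np.cross(-P,y); T=K+P*(28-G+150)
    _,R,q=best(T,[rot(np.cos(a)*y+np.sin(a)*c,-P) for a in np.radians([255,270,285])])
    r.move_pose(T,R); print("pre",r.read_time(),r.read_finger_gap(),r.read_wrist_force()); return R
def snap(n,f,win,s):
    p,d=r.grab_frame(n); u0,u1,v0,v1=win; cv2.imwrite(f,cv2.resize(p[v0:v1,u0:u1,::-1],None,fx=s,fy=s,interpolation=cv2.INTER_CUBIC)); return p,d
E
python3 - <<'E'
from h import *
grasp([565,-111,0]); pre(KF); snap("scene","pics/pre1.png",(175,375,100,320),2.7)
E
```

```text
gap 62.24625400387756 f 30.881426626292523 [ 565.44828807 -111.35747969   99.32096478]
gap 61.83522937458176 [-0.31204783  0.49767621 -2.80234987]
pre 18.35 62.409106082561564 [ 0.2079572   0.38792286 -1.6646545 ]
```

View pics/pre1.png

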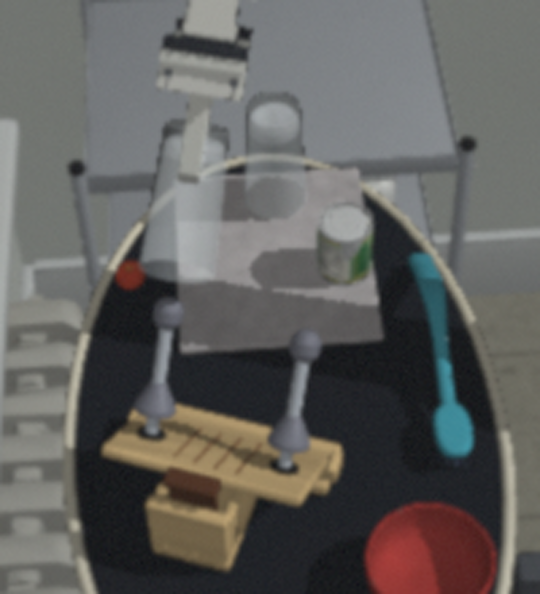

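The view shows the glass at (195,140)–(178,265), in line with the far peg's knob (168,315) and foot (150,430). I'll lower it now.

```bash
cat >> h.py <<'E'
def seat(K):
    f0=Z(r.read_wrist_force()); T=K+P*(28-G); h=150
    while h>-12:
        h-=15 if h>30 else 7 if h>10 else 1
        r.movel(T+P*h,90 if h>10 else 30); f=Z(r.read_wrist_force())-f0; a=f@P; l=np.linalg.norm(f-a*P)
        if h<31 or l>3: print(h,"axial",round(a,1),"lat",(f-a*P).round(1))
        if l>12: print("LATERAL STOP"); return False
        if a>6: print("seated h",h,r.read_time()); return True
E
python3 - <<'E'
from h import *
print(seat(KF)); snap("scene","pics/seat1.png",(175,375,100,320),2.7)
E
```

```text
30 axial -0.7 lat [ 0.4 -0.2 -0. ]
23 axial -0.6 lat [-0.1 -0.3 -0.2]
16 axial -0.5 lat [ 0.1 -0.9 -0.5]
9 axial -1.0 lat [-0.8 -0.7 -0.7]
8 axial -0.2 lat [-0.4 -0.  -0.1]
7 axial -0.7 lat [-0.6 -0.3 -0.3]
6 axial -0.3 lat [-0.9  0.  -0.2]
5 axial -0.2 lat [ 0.2 -1.2 -0.7]
4 axial -0.6 lat [0.5 0.1 0.2]
3 axial 0.3 lat [ 0.3 -0.9 -0.5]
2 axial -0.5 lat [-0.7 -0.1 -0.3]
1 axial -0.8 lat [ 0.2 -0.5 -0.3]
0 axial 5.2 lat [-1.1 -0.4 -0.5]
-1 axial 12.0 lat [-3.4  1.1 -0.2]
seated h -1 24.3167
True
```

View pics/seat1.png

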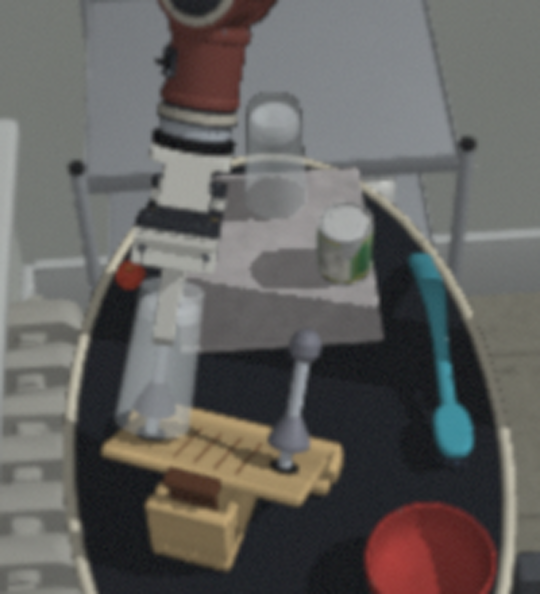

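The glass is over the far peg with its rim just above the board at (150,430) and its base on the knob. I'll release it and fetch glass B.

Run:
```python
from h import *
T=KF+P*(28-G); r.movel(T,20); print(r.read_wrist_force()); r.let_go(); r.dwell(.3); print("after",r.read_wrist_force())
r.movel(T+P*60,60); print(r.read_wrist_force()); r.movel(T+P*140,150)
B=Z([492,-270,0]); d=[0,0,-1]
_,R,q=best(B+[0,0,250],[rot([np.sin(a),np.cos(a),0],d) for a in np.arange(0,2*np.pi,np.pi/6)])
r.move_pose(B+[0,0,250],R); print(r.read_time(),np.round(q,2))
snap("scene","pics/rel1.png",(175,375,100,320),2.7)
grasp(B); pre(KN)
```

```text
[-3.49733562 -4.2024154   5.58171848]
after [-0.64119741 -0.59471875  0.28139757]
[-0.61679277 -0.07048584  0.42719518]
28.3833 [ 0.52  0.45 -0.09  1.64  0.04  1.06 -1.67]
gap 61.90368617392863 f 30.00136519242119 [ 492.14659504 -269.95389939   99.18707065]
gap 61.874658279600595 [ 0.64386913  0.16318527 -2.90743551]
pre 32.1583 61.88750045658201 [ 0.05807024 -0.56342753 -1.19894288]
```

View pics/rel1.png

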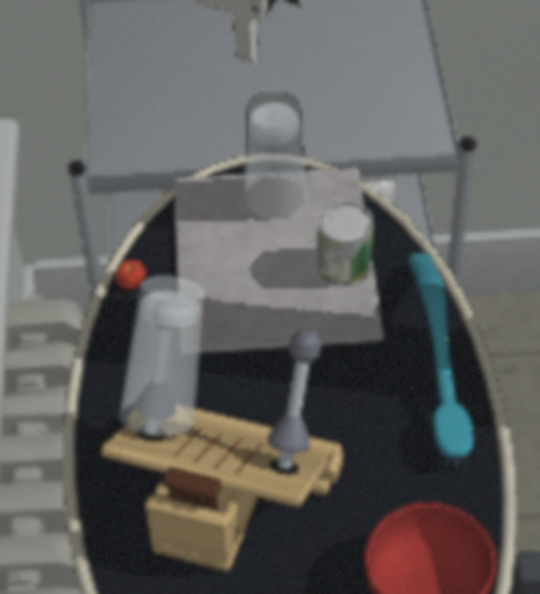

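Glass A sits on the far peg at (165,355), with the wedge still home. Now I'll seat glass B.

Run:
```python
from h import *
if seat(KN):
    T=KN+P*(28-G); h=(Z(r.read_tool_pos())-T)@P; print("h",h); r.movel(T+P*(h+.6),20); print(r.read_wrist_force()); r.let_go(); r.dwell(.3); print("after",r.read_wrist_force())
    r.movel(T+P*60,60); r.movel(T+P*140,150)
    _,R,q=best([450,-250,300],[rot([np.sin(a),np.cos(a),0],[0,0,-1]) for a in np.arange(0,2*np.pi,np.pi/6)])
    r.move_pose([450,-250,300],R); print(r.read_time())
snap("scene","pics/fin.png",(175,375,100,320),2.7)
p,d=r.grab_frame("top"); Pt=cloud("top",d); print("wedge z",np.percentile(Pt[179:185,210:216,2],[50,80,95]))
```

```text
30 axial -0.2 lat [-0.7  0.7  0.3]
23 axial -0.6 lat [ 0.  -0.1 -0.1]
16 axial -0.4 lat [ 0.2 -0.3 -0.2]
9 axial -2.4 lat [-0.2  0.2  0.1]
8 axial -1.1 lat [-1.4 -0.6 -0.8]
7 axial -1.0 lat [-1.1 -0.  -0.3]
6 axial -1.5 lat [-0.7  0.5  0.2]
5 axial -2.0 lat [-0.5  0.8  0.4]
4 axial -1.1 lat [0.9 0.2 0.4]
3 axial -1.8 lat [-0.4 -0.1 -0.2]
2 axial -1.0 lat [-0.9 -0.3 -0.4]
1 axial -1.1 lat [-0.7  0.2 -0.1]
0 axial -0.5 lat [-0.3 -0.1 -0.2]
-1 axial 8.8 lat [-1.2  1.2  0.5]
seated h -1 38.075
h -0.24184236368271766
[-0.18137805 -1.47997254 -2.38686861]
after [-0.38016471  0.32760041  0.09797838]
42.1333
wedge z [106.85259309 109.18371921 109.93409065]
```

View pics/fin.png

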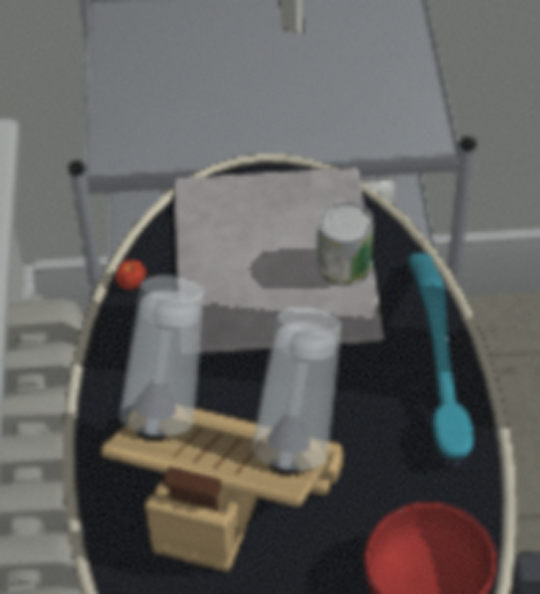

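Both glasses are on their pegs at (165,355) and (300,390), the wedge is home (top face near z 108), and the other things have not moved.

```bash
python3 -c "
from plant import r
print(r.close_job())"
```

```text
the job is handed in; nothing more can be done
None
```

I handed the job in at about 42 s of robot time: the wedge is fully home, each glass was lowered onto its peg until it touched before I let go, and the other things are where they were.

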